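# Close the two-pillar flask round the blue-based cast

## Task

Try the cast with the pale blue base for fit in the brass flask: set it in the seat between the two pillars of the flask's base, then thread the open ring over the pillars and round the cast, then the lid onto the ring, and last the steel clamp bridge onto the lid, each part lying flat and fully down on the one below. Lower every part gently and do not drop it, and leave the other two casts where they stand.

Things in the scene. Friction and masses are not known exactly. Their poses are not given: they have to be found in the camera images.
- flask_base: fixed brass flask base, 74 x 134 mm (x, y), origin: centre of underside, on the worktop, z up. Pointed steel pillars, 9 mm thick, at y = +-52 mm, tops at z 90. Seat between them: floor at z 6, 58 x 72 mm, sloping centring walls to z 12, only z 9 mid-way along the long (x) sides, where fingers pass. Both ways round alike. Mind the 0.34 m high machine: world y > 0.05 m (y > 0.16 where x < 0.57)
- cast_blue: dental cast, 56 x 66 x 42 mm, pale blue plaster base, round blue spot on the brown palate, yellow wax, wires. Origin: centre of underside, z up, x along the 56 mm side. Pinch across x at y = 0 (54 mm, x -28 to +26, sides upright to 27 mm), fingertips 5 to 20 mm above its underside to clear the seat's 3 mm lip. Seated: x along the base's x, either way round, underside 6 mm above the worktop. 70 to 110 g
- flask_ring: open brass ring, octagonal, 67 x 80 mm outside, 61 x 74 mm inside (x, y), 40 mm high, walls 3 mm; 124 mm long over two ears with 12 mm holes at y = +-52 mm (ears 10 mm high at the bottom edge). Lies as used. Origin: centre of underside, z up; both ways round alike. Pinch over the 67 mm width (x). 0.2 to 0.4 kg. In place its underside is 12 mm above the worktop
- flask_lid: brass lid: octagonal plate 67 x 80 x 7 mm, 124 mm long over two ears with 12 mm holes at y = +-52 mm; on top a rib to hold it by, 24 mm (x) x 50 mm (y), up to 19 mm above the underside. Lies rib up, as used. Origin: centre of underside, z up; both ways round alike. 0.25 to 0.45 kg. In place its underside is 52 mm above the worktop
- clamp_bridge: dark steel bar 22 x 126 x 12 mm (x, y, z) with 12 mm holes at y = +-52 mm and a bright knurled screw head, 22 mm thick, on its middle, up to 28 mm above the underside (does not turn). Lies head up, as used. Origin: centre of underside, z up; both ways round alike. 0.2 to 0.35 kg. In place, on the lid's rib, its underside is 71 mm above the worktop
- cast_white: dental cast, 56 x 66 x 42 mm, white plaster base, round white spot on the brown palate, yellow wax, wires. Origin: centre of underside, z up, x along the 56 mm side. Stays where it is; has a small white lump at one side
- cast_cream: dental cast, 56 x 66 x 42 mm, cream plaster base, round white spot on the brown palate, yellow wax, wires. Origin: centre of underside, z up, x along the 56 mm side. Stays where it is
Mind the look-alikes: they are no part of the job. Leave any purple look-alike of the cast_blue alone.

How it is judged (in metres and radians):
On the way, in this order (a step that is already met when the one before it is completed fails the run):
1. the blue-based cast sits in the seat of the flask base, released (z of cast_blue in the frame of flask_base between 0.0035 and 0.0085 m and horizontal distance between cast_blue and flask_base below 0.006 m and angle between cast_blue's own z axis and vertical below 0.06 rad and linear speed of cast_blue below 0.02 m/s and contact force between the fingers and cast_blue below 0.2 N), for 0.2 s.
2. the ring stands on the base round the cast, released (z of flask_ring in the frame of flask_base between 0.009 and 0.0145 m and horizontal distance between flask_ring and flask_base below 0.004 m and angle between flask_ring's own z axis and vertical below 0.05 rad and linear speed of flask_ring below 0.02 m/s and contact force between the fingers and flask_ring below 0.2 N), for 0.2 s.
3. the lid lies on the ring, released (z of flask_lid in the frame of flask_base between 0.0485 and 0.055 m and horizontal distance between flask_lid and flask_base below 0.004 m and angle between flask_lid's own z axis and vertical below 0.05 rad and linear speed of flask_lid below 0.02 m/s and contact force between the fingers and flask_lid below 0.2 N), for 0.2 s.
4. the clamp bridge lies on the lid's rib, released (z of clamp_bridge in the frame of flask_base between 0.067 and 0.0745 m and horizontal distance between clamp_bridge and flask_base below 0.004 m and angle between clamp_bridge's own z axis and vertical below 0.05 rad and linear speed of clamp_bridge below 0.02 m/s and contact force between the fingers and clamp_bridge below 0.2 N), for 0.2 s.
At the end, for the whole second after the job is handed in: The blue-based cast sits in the base (within 6 mm of its centre, underside 6 mm up), the ring round it (12 mm up), the lid on that (52 mm) and the bridge on top (71 mm): heights within 2.5 to 4 mm, parts within 4 mm of the base's centre, level within 3 degrees, at rest, released (all of step 1 and all of step 2 and all of step 3 and all of step 4); the robot touches nothing.
It fails at once if one of the other two casts was moved by more than 20 mm (distance of any of cast_white, cast_cream from where it was at the start of the episode above 0.02 m).
It fails at once if a part was dropped onto the base (fell faster than 0.5 m/s over it, about 13 mm of free fall) ((horizontal distance between cast_blue and flask_base below 0.01 m and z of cast_blue in the frame of flask_base below 0.095 m and linear speed of cast_blue above 0.5 m/s) or (horizontal distance between flask_ring and flask_base below 0.01 m and z of flask_ring in the frame of flask_base below 0.095 m and linear speed of flask_ring above 0.5 m/s) or (horizontal distance between flask_lid and flask_base below 0.01 m and z of flask_lid in the frame of flask_base below 0.095 m and linear speed of flask_lid above 0.5 m/s) or (horizontal distance between clamp_bridge and flask_base below 0.01 m and z of clamp_bridge in the frame of flask_base below 0.095 m and linear speed of clamp_bridge above 0.5 m/s)).
It also fails if it takes over 102 s, if anything falls off the work surface, if the arm or the gripper's body presses on something with over 40 N, if the wrist force passes 120 N, or if a joint passes its speed limit or range.

## Robot

A 6-joint arm with a two-finger parallel gripper is mounted at the origin on a cart in front of the work surface, level with it; the furniture and walls round the work are solid. World frame = base frame: x ahead of the robot, y to its left, z up, the work surface at z = 0. Lengths are in mm, angles in rad, forces in N, time in s.
With the tool pointing down it reaches from about 425 to 950 mm from the base axis. Payload 14.7 kg.
Tool frame: the origin (TCP) lies on the centre line of the jaws, within the pads' length; the fingertips stand 25 mm ahead of it and the grasp point (between the pads) lies 6 mm ahead of it; z points along the fingers, y is the line along which they close (so a half turn about z gives the same grasp; the last joint's range is limited). The gripper opens to 85 mm and grips with 20 to 120 N. Pads are 22 mm wide; open, the fingers measure 114 mm over their backs; the gripper's body (76 mm by 85 mm) begins 54 mm behind the grasp point. The pads swing forward as they close: fully open they stand 13 mm farther back than shut.
Start: joints at [1.163, 0.48, 1.596, -0, 1.065, -0.047], TCP at [229.441, 608.153, 256.297] pointing down, gripper open.
Joint ranges: [-2.75, 2.75], [-0.82, 2.05], [0.23, 2.67], [-1.56, 4.7], [0.09, 2.69], [-2.92, 2.92]. Speed limits (rad/s): [1.89, 1.89, 2.39, 3.01, 3.01, 3.01].

## Interface

Orientations are given as a rotation vector (axis times angle).
In Python, from bench import bot gives the robot as it stands. The module is installed in compiled form; this text tells all that it offers. Calls block until the motion is done:
- bot.move_pose(position, orientation): joint-space move of the TCP to a pose.
- bot.servo_line(position, velocity=150, orientation=None): straight line of the TCP; orientation=None keeps the orientation; velocity is the mean speed in mm/s.
- bot.movej(angles): joint-space move.
- bot.open_gripper() and bot.close_gripper(): open the fingers fully, or close them until they stop; the grip force is fixed at half the most.
- bot.dwell(seconds).
- bot.inverse_kinematics(position, orientation): joint angles nearest the present ones, or None.
- bot.state(): the state.
- bot.capture(name): name is "scene" or "top"; returns a dict with "img" (384x512x3 uint8, red, green, blue), "camera_matrix" (3x3 intrinsics, pixels), "k1" (the pictures are not rectified: a ray, as slopes to the right and down, at radius r is drawn at 1 + k1 r^2 times it, then the intrinsics apply), "pose" (4x4, takes a point from camera to world coordinates). Camera axes: x right, y up, looking along -z (the intrinsics and any distortion apply to the point x, -y, -z); pixel columns grow to the right and rows downward; lengths in mm; the calibration is good to about 2 mm. A picture is of the moment at which its call begins. There is no depth.
A pose or a line that the arm cannot do raises bot.MotionError and nothing moves.
- bot.sign_off(): hands the job in; it is judged then, once.
The state is a dict: "clock": time; "q": joint angles; "qvel": joint speeds; "joint_efforts": joint torques, N m; "position": TCP position; "tcp_rot": TCP orientation; "wrist_force": force on the tool from outside, world axes, zero at the start; "torque": the same for the moment, N m; "gripper_width": opening from 0.0 (shut) to 1.0 (fully open); "grasp_force": force on a finger pad.
Only numpy, scipy, OpenCV 4.12 (cv2) and the standard library are available. Lean on these libraries where they do the work, as an engineer would, in place of code of your own. Each camera call takes 0.05 s, during which the arm holds its last target. There are 200 camera calls.

## Working session

There is one attempt and no reset: what is moved stays moved. The work goes in short steps, each a Python script; the robot and the scene stay as the last script left them, time stands still between calls to the robot, and variables do not carry over. Pictures are saved under pics/ and viewed, at most 14 in all, crops included, and the job is handed in when it is done.

```bash
mkdir -p pics; ls
python3 - <<'E'
from bench import bot
import cv2,numpy as np
for n in("scene","top"):
    c=bot.capture(n);cv2.imwrite(f"pics/{n}0.png",c["img"][:,:,::-1]);np.savez(f"pics/{n}0.npz",**c)
    print(n,c["camera_matrix"].tolist(),c["k1"],np.round(c["pose"],4).tolist())
print(bot.state())
E
```

```text
pics
scene [[444.73044541430477, 0.0, 257.8286943709318], [0.0, 444.73044541430477, 190.3405297206349], [0.0, 0.0, 1.0]] -0.06680763545543439 [[0.8889, 0.2088, -0.4077, 4.6738], [-0.4578, 0.375, -0.8061, -1346.1862], [-0.0154, 0.9032, 0.429, 619.9111], [0.0, 0.0, 0.0, 1.0]]
top [[368.0227410905338, 0.0, 261.05317301008614], [0.0, 368.0227410905338, 197.23841658693894], [0.0, 0.0, 1.0]] -0.0801303659163831 [[0.0221, 0.996, -0.0869, 457.959], [-0.9997, 0.0211, -0.0123, -275.6883], [-0.0105, 0.0871, 0.9961, 1103.7512], [0.0, 0.0, 0.0, 1.0]]
{'clock': 0.1, 'q': array([ 1.16339524e+00,  4.80771852e-01,  1.59682442e+00,  5.36625528e-06,
        1.06509384e+00, -4.65932116e-02]), 'qvel': array([ 0.00153294, -0.00133661,  0.00079544, -0.00028994, -0.00103067,
        0.00039895]), 'joint_efforts': array([ 1.79007428e-03, -9.52244568e+01, -4.31053269e+01, -1.08811141e-04,
        4.99181449e-03, -3.01650016e-05]), 'position': array([229.30613141, 607.83701135, 255.72972688]), 'tcp_rot': array([-5.63645253e-01, -3.09036002e+00,  1.67787107e-03]), 'wrist_force': array([ 0.21460907,  0.47569973, -0.09669581]), 'torque': array([ 0.01884664, -0.04536456, -0.01402487]), 'grasp_force': 0.0, 'gripper_width': 0.9994096591471575}
```

View pics/scene0.png

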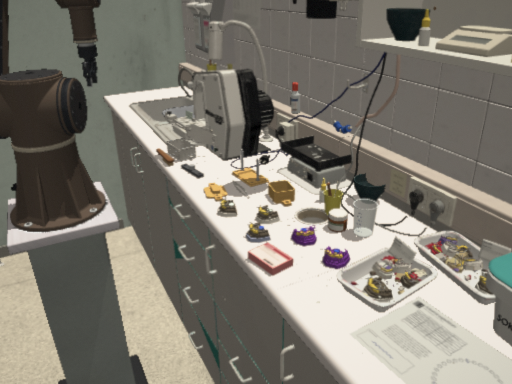

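View pics/top0.png

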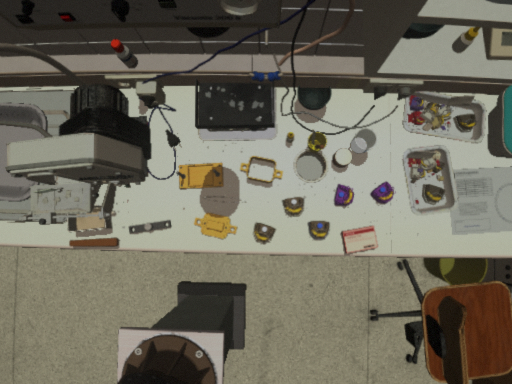

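The scene picture shows the three casts at (228,208), (267,213) and (258,231), two purple look-alikes at (304,235) and (336,257), the base at (250,177), ring (282,192) and lid (215,191). In the top picture they are: casts (264,232), (293,206), (319,229), purple (343,195) and (382,193), base (202,176), ring (262,170), lid (215,226), clamp (150,227). The blue one should be top (319,229) / scene (258,231), so I'll check that in a crop.

```bash
cat > h.py <<'E'
import numpy as np,cv2
from bench import bot
def ray(c,uv):
    K=c["camera_matrix"];k=float(c["k1"]);uv=np.atleast_2d(np.asarray(uv,float))
    n=cv2.undistortPoints(uv.reshape(-1,1,2),K,np.array([k,0,0,0,0.])).reshape(-1,2)
    P=c["pose"];d=np.c_[n[:,0],-n[:,1],-np.ones(len(n))]@P[:3,:3].T
    return P[:3,3],d/np.linalg.norm(d,axis=1)[:,None]
def onz(c,uv,z):
    o,d=ray(c,uv);return (o+d*((z-o[2])/d[:,2])[:,None])
def proj(c,X):
    P=c["pose"];p=(np.atleast_2d(X)-P[:3,3])@P[:3,:3];n=np.c_[p[:,0],-p[:,1]]/-p[:,2:]
    n*=1+float(c["k1"])*(n**2).sum(1)[:,None];K=c["camera_matrix"]
    return n@K[:2,:2].T+K[:2,2]
def two(c1,u1,c2,u2):
    o1,d1=ray(c1,u1);o2,d2=ray(c2,u2);d1=d1[0];d2=d2[0]
    t=np.linalg.lstsq(np.c_[d1,-d2],o2-o1,rcond=None)[0];a=o1+d1*t[0];b=o2+d2*t[1]
    return (a+b)/2,np.linalg.norm(a-b)
def load(n): return dict(np.load(f"pics/{n}.npz"))
def snap(n,name):
    c=bot.capture(n);np.savez(f"pics/{name}.npz",**c);return c
def crop(c,x0,y0,x1,y1,s,name,grid=20):
    im=cv2.resize(c["img"][y0:y1,x0:x1,::-1],None,fx=s,fy=s,interpolation=cv2.INTER_CUBIC)
    for g in range(-(-x0//grid)*grid,x1,grid):cv2.putText(im,str(g),(int((g+.5-x0)*s),8),0,.3,(0,0,255));cv2.line(im,(int((g+.5-x0)*s),10),(int((g+.5-x0)*s),14),(0,0,255))
    for g in range(-(-y0//grid)*grid,y1,grid):cv2.putText(im,str(g),(0,int((g+.5-y0)*s)),0,.3,(0,0,255))
    cv2.imwrite(f"pics/{name}.png",im)
E
python3 - <<'E'
from h import *
t=load("top0");s=load("scene0")
crop(t,125,145,335,260,3.8,"tc")
crop(s,190,150,320,250,6,"sc",10)
for n,uv in dict(base=(202,176),ring=(262,170),lid=(215,226),clamp=(150,227),c1=(264,232),c2=(293,206),c3=(319,229)).items(): print(n,onz(t,uv,10).round())
E
```

```text
base [[614. -83.  10.]]
ring [[ 636. -263.   10.]]
lid [[ 465. -127.   10.]]
clamp [[457.  69.  10.]]
c1 [[ 450. -273.   10.]]
c2 [[ 529. -358.   10.]]
c3 [[ 463. -436.   10.]]
```

View pics/tc.png

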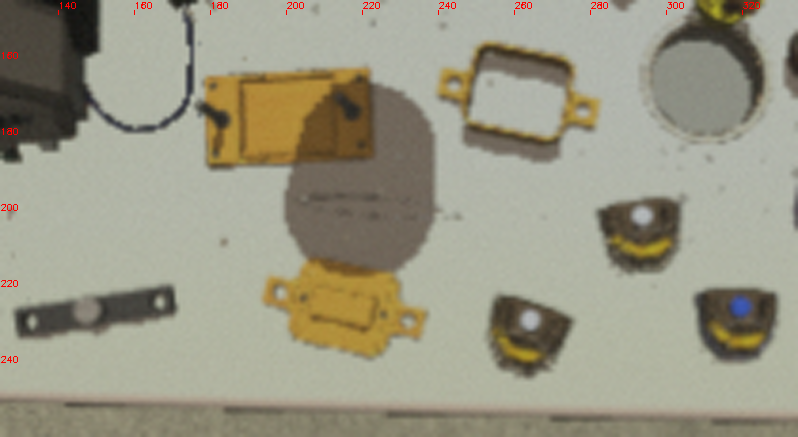

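View pics/sc.png

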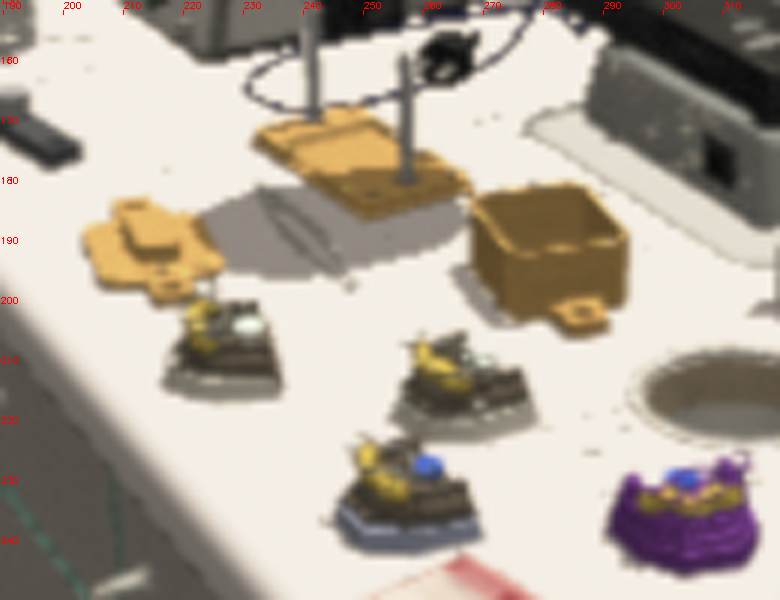

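The crops settle the choice. The blue-spot cast with the pale blue base is at top (316,226) / scene (258,232). White-spot casts are at top (293,205) and (262,232), and the purple ones are elsewhere. Pillars run from base (182,177) to tip (177,172), and from (217,175) to about (212,170). Now I'll measure the features.

```bash
cat > m.py <<'E'
from h import *
t=load("top0");s=load("scene0")
def up(c,x0,y0,x1,y1,S=8):
    return cv2.resize(c["img"][y0:y1,x0:x1],None,fx=S,fy=S,interpolation=cv2.INTER_CUBIC)
def back(p,x0,y0,S=8): return (np.asarray(p,float)+.5)/S-.5+[x0,y0]
def brass(c,box,z,name,holes=True):
    im=up(c,*box);h=cv2.cvtColor(im,cv2.COLOR_RGB2HSV)
    m=((h[...,1]>105)&(h[...,0]>8)&(h[...,0]<30)).astype(np.uint8)
    cs,hi=cv2.findContours(m,cv2.RETR_CCOMP,cv2.CHAIN_APPROX_NONE)
    i=max((k for k in range(len(cs)) if hi[0][k][3]<0),key=lambda k:cv2.contourArea(cs[k]))
    w=onz(c,back(cs[i][:,0],*box[:2]),z)[:,:2].astype(np.float32)
    print(name,"rect",cv2.minAreaRect(w))
    for k in range(len(cs)):
        if hi[0][k][3]==i and cv2.contourArea(cs[k])>150:
            M=cv2.moments(cs[k]);p=back([M['m10']/M['m00'],M['m01']/M['m00']],*box[:2]);print("  hole",p.round(2),cv2.contourArea(cs[k])/64,onz(c,p,z)[0].round(1))
    return w
E
python3 - <<'E'
from m import *
brass(t,(172,158,226,194),8,"base");brass(t,(236,150,286,192),10,"ring top");brass(t,(190,210,240,244),7,"lid top")
brass(s,(265,178,300,210),10,"ring scene");brass(s,(200,180,230,205),7,"lid scene");brass(s,(225,160,272,190),8,"base scene")
# clamp
b=(124,216,175,240);im=up(t,*b).astype(int);g=im.sum(2)/3
m=(g<130).astype(np.uint8);cs,hi=cv2.findContours(m,cv2.RETR_CCOMP,cv2.CHAIN_APPROX_NONE)
i=max(range(len(cs)),key=lambda k:cv2.contourArea(cs[k]));w=onz(t,back(cs[i][:,0],*b[:2]),12)[:,:2].astype(np.float32);print("clamp",cv2.minAreaRect(w))
for k in range(len(cs)):
    if hi[0][k][3]==i and cv2.contourArea(cs[k])>150:
        M=cv2.moments(cs[k]);p=back([M['m10']/M['m00'],M['m01']/M['m00']],*b[:2]);print(p,onz(t,p,12)[0].round(1))
# cast
for c,b in((t,(302,214,334,244)),(s,(240,215,272,245))):
    im=up(c,*b);h=cv2.cvtColor(im,cv2.COLOR_RGB2HSV);m=((h[...,0]>105)&(h[...,0]<125)&(h[...,1]>120)).astype(np.uint8)
    M=cv2.moments(m,True);p=back([M['m10']/M['m00'],M['m01']/M['m00']],*b[:2]);print("spot",p,M['m00']/64)
    if c is t:pt=p
    else: print(two(t,pt,s,p))
b=(302,214,334,244);im=up(t,*b).astype(int);m=((im.max(2)<130)|(im.max(2)-im.min(2)>60)).astype(np.uint8)
cs,_=cv2.findContours(m,0,cv2.CHAIN_APPROX_NONE);k=max(cs,key=cv2.contourArea)
for z in(5,20):
    w=onz(t,back(k[:,0],*b[:2]),z)[:,:2].astype(np.float32);print("cast",z,cv2.minAreaRect(w),w.min(0),w.max(0))
a=t["img"];cv2.imwrite("pics/pil.png",np.hstack([cv2.resize(a[160:190,170:226,::-1],None,fx=7,fy=7,interpolation=2),cv2.resize(s["img"][140:170,230:286,::-1],None,fx=7,fy=7,interpolation=2)]))
E
```

```text
base rect ((615.6360473632812, -78.00736999511719), (73.07906341552734, 132.6625213623047), 4.2737250328063965)
  hole [216.09 172.61] 24.125 [ 625.2 -124.9    8. ]
ring top rect ((656.8693237304688, -246.18450927734375), (49.23551940917969, 105.24493408203125), 21.8887882232666)
  hole [244.04 166.91] 11.8359375 [ 643.9 -208.9   10. ]
lid top rect ((467.5332946777344, -126.8636245727539), (127.48435974121094, 67.72461700439453), 78.63681030273438)
  hole [231.95 229.08] 12.6015625 [ 456.7 -177.6    7. ]
  hole [198.29 221.51] 12.2265625 [476.9 -76.2   7. ]
ring scene rect ((644.4500732421875, -247.67466735839844), (182.27906799316406, 80.75725555419922), 63.04473876953125)
lid scene rect ((461.0462341308594, -148.71678161621094), (168.0909881591797, 66.32119750976562), 79.0486068725586)
base scene rect ((613.59765625, -79.33456420898438), (78.34761047363281, 148.76902770996094), 3.215519905090332)
clamp ((455.706787109375, 68.81613159179688), (30.470848083496094, 130.6164093017578), 9.979957580566406)
[133.0304078  229.27411348] [448.7 119.4  12. ]
[147.45494378 226.93907077] [456.8  75.6  12. ]
[166.60622334 224.10142444] [466.8  17.9  12. ]
spot [319.38318182 225.25715909] 17.1875
spot [260.80693794 227.11870609] 6.671875
(array([ 473.09690498, -434.61315737,   24.95541561]), np.float64(0.6882078723566293))
cast 5 ((459.43902587890625, -434.0723876953125), (57.896175384521484, 65.36140441894531), 0.46902525424957275) [ 430.52786 -466.66452] [ 488.41794 -401.22034]
cast 20 ((459.4188232421875, -431.91009521484375), (57.10577392578125, 64.4691162109375), 0.46894556283950806) [ 430.90234 -464.05734] [ 488.0021 -399.5066]
```

View pics/pil.png

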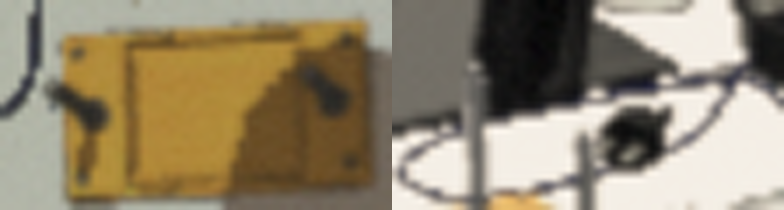

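The pillar crop gives top-view tips at (177,172.4) and (213.6,169.8), and scene tips at (241,149) and (256.9,158.8). Lid and clamp are consistent, with holes 103 mm apart. The ring's second hole still needs a local centroid.

Run:
```python
from m import *
for n,a,b in(("tipL",(177,172.4),(241,149)),("tipR",(213.6,169.8),(256.9,158.8))): print(n,two(t,a,s,b))
print("bottoms z9",onz(t,[(183.5,176.4),(217.6,174.4)],9).round(1))
im=t["img"].astype(float);sat=im.max(2)-im.min(2)
for u,v in((244,167),(277.5,173.8)):
    y0,x0=int(round(v))-3,int(round(u))-3;p=np.clip(85-sat[y0:y0+7,x0:x0+7],0,None)
    print(sat[y0:y0+7,x0:x0+7].astype(int))
for S,box in((t,(234,148,290,194)),(s,(262,176,302,212))):
    i=up(S,*box);h=cv2.cvtColor(i,cv2.COLOR_RGB2HSV);m=((h[...,1]>75)&(h[...,0]>8)&(h[...,0]<30)).astype(np.uint8)
    m=cv2.morphologyEx(m,cv2.MORPH_CLOSE,np.ones((5,5)));cs,hi=cv2.findContours(m,cv2.RETR_CCOMP,cv2.CHAIN_APPROX_NONE)
    for k in range(len(cs)):
        if cv2.contourArea(cs[k])>150:
            M=cv2.moments(cs[k]);p=back([M['m10']/M['m00'],M['m01']/M['m00']],*box[:2]);print(hi[0][k][3],p.round(2),cv2.contourArea(cs[k])/64,[onz(S,p,z)[0].round(1) for z in(10,40)])
            if S is t and cv2.contourArea(cs[k])>6400: print(cv2.minAreaRect(onz(S,back(cs[k][:,0],*box[:2]),10)[:,:2].astype(np.float32)),cv2.minAreaRect(onz(S,back(cs[k][:,0],*box[:2]),40)[:,:2].astype(np.float32)))
```

```text
tipL (array([610.61722697, -25.93214147,  90.11704745]), np.float64(1.3223012914114678))
tipR (array([ 620.22807269, -128.13707386,   86.72931823]), np.float64(1.688758833092055))
bottoms z9 [[ 611.7  -26.6    9. ]
 [ 619.7 -129.8    9. ]]
[[ 80 106 105  94  94  98  95]
 [ 93 101  72  48  58  91 105]
 [ 93  79  30  17  26  70 102]
 [102  70  24  12  20  68 103]
 [106  90  50  30  46  84  96]
 [ 95 101  92  83  94 103  95]
 [ 43  58  73  84  95 102  91]]
[[ 94 106 101  91  93  99  91]
 [101  90  61  48  64  96 104]
 [106  65  22  17  33  77 102]
 [104  58  16  10  22  67  95]
 [109  85  45  27  46  85  91]
 [101  99  91  88 100 106  79]
 [ 55  56  72  80  95  94  59]]
-1 [260.98 169.33] 749.859375 [array([ 637.5, -260. ,   10. ]), array([ 632.6, -260.5,   40. ])]
((637.9392700195312, -260.53118896484375), (128.6243896484375, 73.89366149902344), 79.20897674560547) ((633.0026245117188, -260.9468994140625), (125.096435546875, 71.86685943603516), 79.2089614868164)
0 [277.89 173.88] 8.9453125 [array([ 624.8, -311.1,   10. ]), array([ 620.2, -310.1,   40. ])]
0 [244.05 166.89] 8.03125 [array([ 643.9, -209. ,   10. ]), array([ 638.8, -210.8,   40. ])]
0 [260.9  169.57] 453.8671875 [array([ 636.8, -259.8,   10. ]), array([ 631.9, -260.3,   40. ])]
((637.9356079101562, -260.3321838378906), (76.20801544189453, 60.1926383972168), 79.49198150634766) ((632.9990844726562, -260.75335693359375), (74.11774444580078, 58.54168701171875), 79.4920425415039)
-1 [263.63 209.9 ] 13.9765625 [array([ 538.1, -326.9,   10. ]), array([ 511.9, -377. ,   40. ])]
-1 [280.25 191.25] 560.4765625 [array([ 643.6, -240.8,   10. ]), array([ 612.1, -295.1,   40. ])]
```

Base at (615.6, −77.9), yaw 4.35°. Both tips come out at z 87–90, which matches. Ring (634.4, −260), yaw −10.6°; lid (466.8, −126.9), yaw −11.3°; clamp (457.8, 68.7), yaw +10.1°; cast (459.5, −434), yaw 0.5°. All of it agrees with the given sizes, so I'll move.

```bash
cat >> h.py <<'E'
def ori(deg):
    a=np.radians(deg);y=np.array([np.cos(a),np.sin(a),0]);z=np.array([0,0,-1.]);x=np.cross(y,z)
    return cv2.Rodrigues(np.c_[x,y,z])[0].ravel()
def st(tag=""):
    s=bot.state();print(tag,"t%.1f"%s["clock"],"pos",s["position"].round(1),"F",s["wrist_force"].round(1),"M",s["torque"].round(2),"w %.3f g %.1f"%(s["gripper_width"],s["grasp_force"]));return s
E
python3 - <<'E'
from h import *
r=[170,395,450]; bot.move_pose(r,bot.state()["tcp_rot"]); s=st("ret");print(s["q"].round(2))
q=bot.inverse_kinematics([459.5,-434,130],ori(.5));print(None if q is None else q.round(2))
a=s["q"].copy();a[0]=-.6;bot.movej(a);st("swept")
bot.move_pose([459.5,-434,130],ori(.5));s=st("above");print(s["q"].round(2))
c=snap("scene","s1");t=snap("top","t1")
p=proj(c,[[459.5,-434,105]])[0];print(p,proj(t,[[459.5,-434,105]]))
cv2.imwrite("pics/s1.png",np.hstack([cv2.resize(c["img"][160:260,210:310,::-1],None,fx=4,fy=4,interpolation=2),cv2.resize(t["img"][180:280,270:370,::-1],None,fx=4,fy=4,interpolation=2)]))
E
```

```text
ret t1.2 pos [170.2 395.5 449.3] F [ 0.2  0.5 -0.2] M [ 0.03  0.01 -0.14] w 1.003 g 0.0
[ 1.09  0.    1.77 -0.    1.38 -0.12]
[-0.8   0.6   1.75 -0.    0.8  -0.81]
swept t3.6 pos [ 371.9 -217.   449.3] F [-0.3  0.7 -0.5] M [ 0.07 -0.    0.04] w 0.995 g 0.0
above t5.1 pos [ 460.1 -434.   131.2] F [-0.3 -0.3 -1.1] M [ 0.03 -0.01  0.01] w 1.000 g 0.0
[-0.8   0.6   1.75  0.    0.8  -0.81]
[255.74567957 201.24397447] [[323.40400915 230.06188653]]
```

View pics/s1.png

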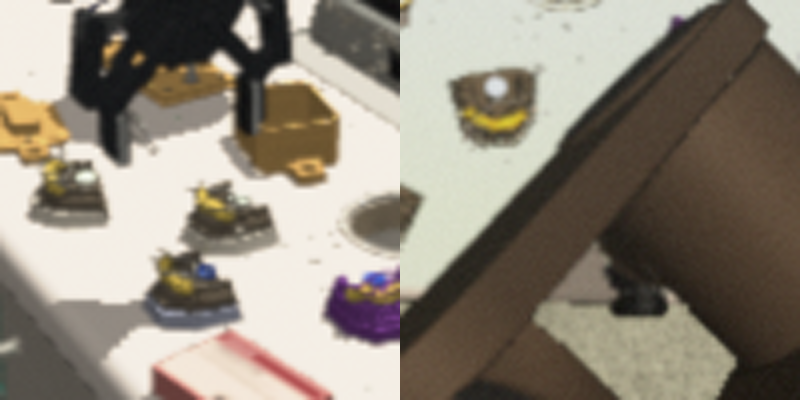

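The open fingertips appear at scene (239,201) and (272,194). Their midpoint is within 1 mm sideways of the prediction and about 13 mm higher, so the 25 mm applies when shut. The top camera is blocked by the arm here. Picking up the cast.

Run:
```python
from h import *
bot.servo_line([459.5,-434,35],120);st("down");bot.close_gripper();st("closed")
bot.servo_line([459.5,-434,190],150);st("up")
bot.move_pose([615.6,-77.9,190],ori(4.35));s=st("over base");print(s["q"].round(2))
c=snap("scene","s2");t=snap("top","t2")
cv2.imwrite("pics/s2.png",np.hstack([cv2.resize(c["img"][110:210,200:300,::-1],None,fx=4,fy=4,interpolation=2),cv2.resize(t["img"][130:230,150:250,::-1],None,fx=4,fy=4,interpolation=2)]))
```

```text
down t6.1 pos [ 459.8 -434.3   35.6] F [-0.7 -0.9  0.5] M [-0.01 -0.   -0.04] w 0.999 g 0.0
closed t6.6 pos [ 459.8 -434.3   36. ] F [-1.5  2.  10.7] M [0.28 0.37 0.01] w 0.613 g 62.8
up t7.8 pos [ 459.1 -433.6  189.1] F [-0.6 -0.4 -0.7] M [ 0.02  0.07 -0.01] w 0.614 g 62.7
over base t9.2 pos [615.5 -79.  189.9] F [ 0.1  0.4 -0.9] M [ 0.03 -0.02  0.03] w 0.612 g 62.6
[-0.18  0.51  1.73 -0.    0.9  -0.25]
```

View pics/s2.png

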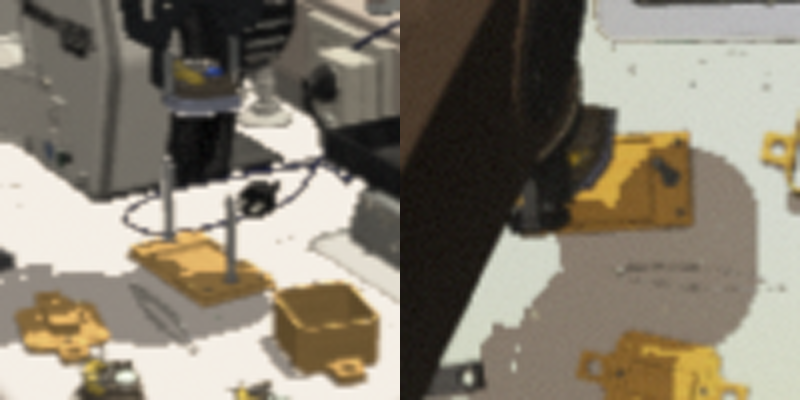

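The cast is held level over the seat, at scene (250,133). Lowering it.

Run:
```python
from h import *
x,y=615.6,-77.9
bot.servo_line([x,y,60],120);bot.dwell(.2);st("near");
for z in(48,44,42,41):
    bot.servo_line([x,y,z],25);s=st(z)
    if s["wrist_force"][2]>8:break
bot.open_gripper();st("open");bot.servo_line([x,y,200],150);st("up")
bot.move_pose([634.3,-260,160],ori(-10.6));st()
c=snap("scene","s3");t=snap("top","t3")
cv2.imwrite("pics/s3.png",np.hstack([cv2.resize(c["img"][130:230,210:310,::-1],None,fx=4,fy=4,interpolation=2),cv2.resize(t["img"][130:230,170:270,::-1],None,fx=4,fy=4,interpolation=2)]))
```

```text
near t10.7 pos [616.  -78.   60.6] F [ 0.5 -0.1 -1.6] M [ 0.03 -0.01 -0.02] w 0.612 g 62.7
48 t11.4 pos [615.6 -77.9  47.9] F [ 0.5  0.5 -0.8] M [-0.01 -0.04  0.03] w 0.608 g 62.7
44 t11.7 pos [615.5 -77.9  43.9] F [ 0.1 -0.1 -0.6] M [-0.02 -0.04  0.03] w 0.616 g 62.7
42 t11.9 pos [615.8 -77.9  42.1] F [ 0.4  0.3 -0. ] M [ 0.   -0.09  0.01] w 0.610 g 62.8
41 t12.2 pos [615.8 -77.9  42. ] F [-4.4  1.5 18.4] M [0.12 0.87 0.05] w 0.613 g 64.9
open t12.6 pos [615.5 -77.9  40.8] F [-0.2  0.7 -0.7] M [-0.02 -0.07 -0.05] w 0.999 g 0.0
up t13.8 pos [615.1 -77.8 199.1] F [ 0.3  0.6 -0.5] M [-0.01  0.03 -0.02] w 1.000 g 0.0
 t14.6 pos [ 633.9 -260.1  159.2] F [-0.8 -0.1  0.2] M [ 0.02 -0.03 -0.05] w 1.001 g 0.0
```

View pics/s3.png

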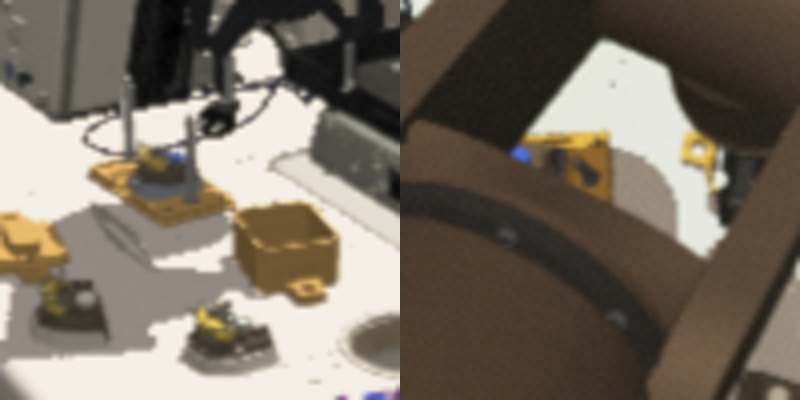

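The cast is in the seat between the pillars, at scene (251,172), with contact at the expected height. Next the ring: grasp, lift over the base, look before lowering.

Run:
```python
from h import *
x,y=634.3,-260
c=load("s3");print("spot exp",proj(c,[[629.2,-76.6,31]]).round(1))
im=cv2.cvtColor(c["img"],cv2.COLOR_RGB2HSV)[160:180,240:270];m=(im[...,0]>105)&(im[...,0]<125)&(im[...,1]>120);v,u=np.nonzero(m);print("spot seen",u.mean()+240,v.mean()+160,len(u))
bot.servo_line([x,y,38],120);st("down");bot.close_gripper();s=st("closed")
bot.servo_line([x,y,60],80);st("lift");bot.servo_line([x,y,175],150)
bot.move_pose([615.6,-77.9,175],ori(4.35));bot.servo_line([615.6,-77.9,140],60);bot.dwell(.3);st("over base")
c=snap("scene","s4");t=snap("top","t4")
cv2.imwrite("pics/s4.png",np.hstack([cv2.resize(c["img"][120:190,220:290,::-1],None,fx=5.7,fy=5.7,interpolation=2),cv2.resize(t["img"][140:210,160:230,::-1],None,fx=5.7,fy=5.7,interpolation=2)]))
```

```text
spot exp [[252.9 168.7]]
spot seen 254.0 169.0 1
down t15.9 pos [ 634.8 -260.2   38.8] F [ 0.1 -0.6  0. ] M [ 0.01 -0.01 -0.01] w 1.002 g 0.0
closed t16.2 pos [ 634.8 -260.3   39.3] F [-2.1  0.1  9.3] M [0.15 0.29 0.02] w 0.768 g 67.1
lift t16.6 pos [ 634.7 -260.2   60.8] F [-0.3  0.1 -3.2] M [0.03 0.03 0.03] w 0.772 g 67.3
over base t19.3 pos [615.7 -77.9 140.3] F [-0.6  0.3 -3.3] M [-0.04  0.02 -0.01] w 0.770 g 67.2
```

View pics/s4.png

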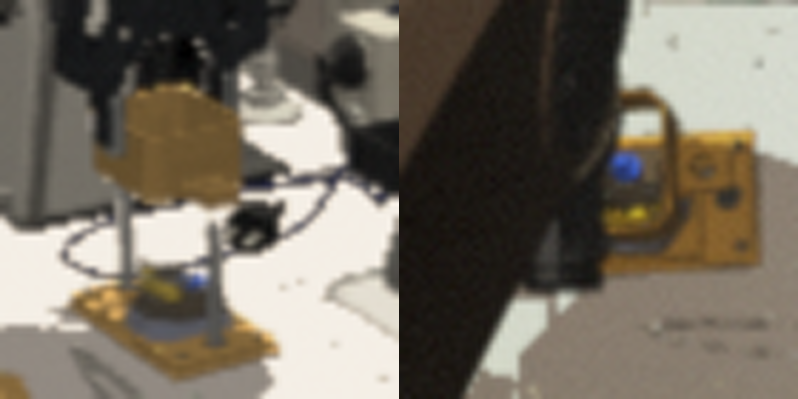

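The top view shows the right ear hole at about (213.2,168.9), right over the tip at (213.6,169.8), and the ring is level. Lowering in steps and watching the force.

```bash
cat >> h.py <<'E'
def lower(x,y,zs,v=40,lim=8):
    for z in zs:
        bot.servo_line([x,y,z],v);s=st(z);f=s["wrist_force"]
        if f[2]>lim or np.hypot(*f[:2])>12: print("STOP");return False
    return True
E
python3 - <<'E'
from h import *
lower(615.6,-77.9,(128,124,118,110,90,70,56,53,51.5,50.5,49.5),lim=5)
E
```

```text
128 t19.9 pos [615.4 -77.9 127.6] F [ 0.2  0.4 -3.1] M [0.02 0.04 0.03] w 0.766 g 67.2
124 t20.1 pos [615.5 -77.9 123.8] F [-0.1  0.9 -3.1] M [ 0.04 -0.04  0.05] w 0.770 g 67.3
118 t20.4 pos [615.4 -77.9 117.6] F [-0.6 -0.3 -2.6] M [ 0.01 -0.03 -0.  ] w 0.767 g 67.3
110 t20.8 pos [615.4 -77.9 109.6] F [-0.1 -0.3 -2.9] M [-0.   -0.04  0.03] w 0.768 g 67.3
90 t21.4 pos [615.6 -77.9  89.9] F [-0.4 -0.2 -2.8] M [-0.04  0.02  0.05] w 0.770 g 67.3
70 t22.1 pos [615.6 -77.9  69.9] F [ 0.1 -0.  -2.9] M [-0.03  0.03 -0.04] w 0.769 g 67.3
56 t22.6 pos [615.4 -77.9  55.7] F [-0.8 -0.1 -3.8] M [ 0.02 -0.    0.01] w 0.769 g 67.3
53 t22.8 pos [615.6 -77.9  52.9] F [ 0.4 -0.3 -3. ] M [-0.03 -0.04 -0.01] w 0.772 g 67.3
51.5 t23.1 pos [615.6 -77.9  51.5] F [ 0.3  0.5 -3.5] M [-0.02  0.04 -0.03] w 0.767 g 67.3
50.5 t23.3 pos [615.7 -77.9  51.3] F [-4.6  0.4  9.8] M [ 0.07  0.55 -0.04] w 0.771 g 68.8
STOP
```

Run:
```python
from h import *
bot.open_gripper();st("open");bot.servo_line([615.6,-77.9,170],150)
x,y=466.8,-126.9
bot.move_pose([x,y,110],ori(-11.3));st();bot.servo_line([x,y,34],120);st("down");bot.close_gripper();s=st("closed")
bot.servo_line([x,y,55],80);st("lift");bot.servo_line([x,y,175],150)
bot.move_pose([615.6,-77.9,175],ori(4.35));bot.servo_line([615.6,-77.9,138],60);bot.dwell(.3);st("over base")
c=snap("scene","s5");t=snap("top","t5")
cv2.imwrite("pics/s5.png",np.hstack([cv2.resize(c["img"][110:190,220:300,::-1],None,fx=5,fy=5,interpolation=2),cv2.resize(t["img"][135:215,150:230,::-1],None,fx=5,fy=5,interpolation=2)]))
print(proj(t,[[619.5,-129.7,90],[619.5,-129.7,111]]))
```

```text
open t23.6 pos [615.7 -77.9  50.5] F [ 0.8 -0.9 -0.2] M [-0.02 -0.03  0.01] w 0.999 g 0.0
 t25.3 pos [ 466.9 -127.1  109.7] F [0.2 0.6 0.4] M [ 0.04  0.04 -0.  ] w 1.000 g 0.0
down t26.1 pos [ 467.3 -126.9   34.3] F [-0.1  0.2 -0.3] M [-0.04 -0.02 -0.02] w 1.002 g 0.0
closed t26.7 pos [ 466.9 -127.    34.5] F [-2.3  0.6 14.8] M [0.04 0.39 0.01] w 0.260 g 58.6
lift t27.1 pos [ 467.1 -127.    55.3] F [-0.9 -0.4 -2.7] M [-0.01  0.    0.03] w 0.258 g 59.2
over base t29.8 pos [615.7 -77.9 138.3] F [ 0.4  0.6 -2.3] M [0.05 0.01 0.03] w 0.260 g 59.2
[[213.8537367  170.15143404]
 [212.79559751 168.9212332 ]]
```

View pics/s5.png

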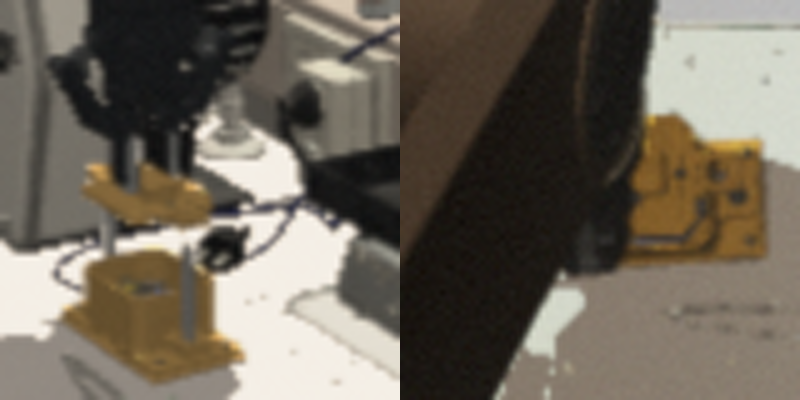

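The ring is down, and the lid is held level with its hole at top (213,168.6), against (212.8,168.9) expected. Lowering it.

Run:
```python
from h import *
ok=lower(615.6,-77.9,(124,120,114,100,91,88,87,86,85),lim=5)
if abs(bot.state()["position"][2]-86.5)<1.5:
    bot.open_gripper();st("open");bot.servo_line([615.6,-77.9,190],150)
    x,y=457.8,68.7
    bot.move_pose([x,y,110],ori(10.1));st()
    bot.servo_line([x,y,39],120);st("down");bot.close_gripper();s=st("closed")
    bot.servo_line([x,y,60],80);st("lift");bot.servo_line([x,y,200],150)
    bot.move_pose([615.6,-77.9,200],ori(4.35));bot.servo_line([615.6,-77.9,146],60);bot.dwell(.3);st("over base")
    c=snap("scene","s6");t=snap("top","t6")
    cv2.imwrite("pics/s6.png",np.hstack([cv2.resize(c["img"][110:190,220:300,::-1],None,fx=5,fy=5,interpolation=2),cv2.resize(t["img"][135:215,150:230,::-1],None,fx=5,fy=5,interpolation=2)]))
    print(proj(t,[[619.5,-129.7,90],[619.5,-129.7,119]]))
```

```text
124 t30.4 pos [615.4 -77.9 123.6] F [ 0.8  0.3 -3.2] M [-0.02 -0.02  0.02] w 0.258 g 59.2
120 t30.7 pos [615.5 -77.9 119.8] F [-0.3  0.4 -2.7] M [-0.01 -0.06  0.03] w 0.259 g 59.1
114 t31.0 pos [615.4 -77.9 113.7] F [-0.6  0.1 -2.9] M [-0.01  0.01 -0.07] w 0.259 g 59.2
100 t31.5 pos [615.4 -77.9  99.7] F [ 0.1  0.7 -2.8] M [-0.01 -0.07  0.04] w 0.257 g 59.2
91 t31.8 pos [615.4 -77.9  90.7] F [ 0.2  0.1 -2. ] M [-0.   -0.01  0.05] w 0.255 g 59.2
88 t32.1 pos [615.5 -77.9  87.9] F [ 0.4  0.3 -2. ] M [ 0.04 -0.03  0.  ] w 0.255 g 59.2
87 t32.3 pos [615.6 -77.9  87. ] F [ 0.9 -0.  -2. ] M [ 0.05 -0.02  0.  ] w 0.258 g 59.2
86 t32.6 pos [615.8 -77.9  86.6] F [-2.9  0.3  7.8] M [0.05 0.45 0.02] w 0.261 g 60.2
STOP
open t33.2 pos [615.6 -77.9  86. ] F [ 0.4 -0.9  0.6] M [-0.04 -0.02  0.03] w 1.001 g 0.0
 t35.0 pos [459.4  68.5 110.2] F [ 0.6  0.5 -0.4] M [-0.    0.01 -0.01] w 1.000 g 0.0
down t35.7 pos [458.3  68.5  39.3] F [-0.3 -0.7  0.3] M [-0.03 -0.02  0.  ] w 1.000 g 0.0
closed t36.4 pos [458.   68.7  39.5] F [-2.3  0.1 15.1] M [ 0.02  0.28 -0.05] w 0.226 g 58.2
lift t36.8 pos [458.   68.7  60.2] F [-0.5  0.3 -2.9] M [-0.01 -0.02 -0.  ] w 0.228 g 58.8
over base t40.1 pos [615.7 -77.9 146.3] F [-0.1 -0.4 -3.8] M [0.02 0.08 0.02] w 0.224 g 58.8
[[213.8537367  170.15143404]
 [212.38091501 168.43909605]]
```

View pics/s6.png

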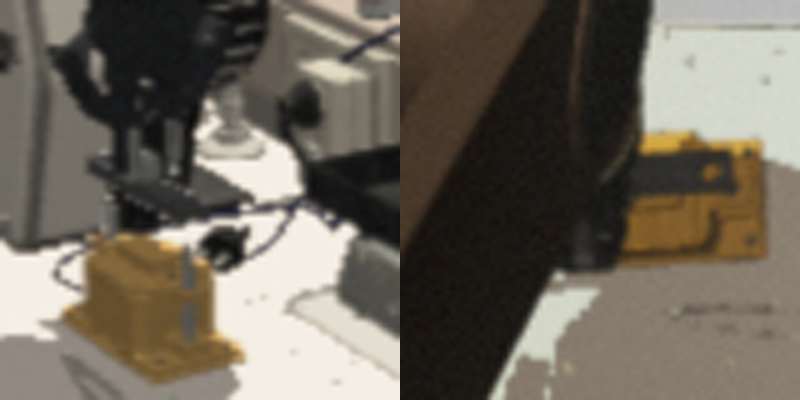

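The lid is down. The bridge is level with its hole at top (212,169), against (212.4,168.4) expected. Lowering it.

Run:
```python
from h import *
ok=lower(615.6,-77.9,(132,128,124,120,115,112,111,110,109),lim=5,v=30)
if abs(bot.state()["position"][2]-110.5)<1.5:
    bot.open_gripper();st("open");bot.servo_line([615.6,-77.9,220],120)
    bot.move_pose([420,-330,350],ori(-40));st()
    c=snap("scene","s7");t=snap("top","t7")
    cv2.imwrite("pics/s7.png",np.hstack([cv2.resize(c["img"][110:190,220:300,::-1],None,fx=5,fy=5,interpolation=2),cv2.resize(t["img"][135:215,150:230,::-1],None,fx=5,fy=5,interpolation=2)]))
```

```text
132 t40.8 pos [615.6 -77.9 131.9] F [-0.4  1.  -2.9] M [ 0.02 -0.03  0.01] w 0.224 g 58.8
128 t41.1 pos [615.5 -77.9 127.8] F [-0.2 -0.5 -2.7] M [ 0.02 -0.    0.04] w 0.222 g 58.8
124 t41.4 pos [615.4 -77.9 123.8] F [ 0.5 -0.7 -3.8] M [ 0.    0.   -0.06] w 0.223 g 58.8
120 t41.6 pos [615.6 -77.9 119.8] F [-0.8 -0.9 -3.4] M [-0.1  -0.06 -0.03] w 0.220 g 58.8
115 t42.0 pos [615.6 -77.9 114.8] F [ 1.5 -1.3 -3. ] M [-0.17 -0.06 -0.01] w 0.226 g 58.8
112 t42.2 pos [615.6 -77.9 111.8] F [ 0.7 -1.  -3.1] M [-0.23 -0.17 -0.02] w 0.219 g 58.8
111 t42.5 pos [615.6 -77.9 111. ] F [ 0.8 -1.1 -3.7] M [-0.29 -0.27 -0.03] w 0.222 g 58.8
110 t42.7 pos [615.8 -78.  110.6] F [-0.8 -2.   6.9] M [-0.2   0.26  0.07] w 0.225 g 59.9
STOP
open t43.4 pos [615.6 -77.9 110. ] F [ 0.9 -0.6  0.6] M [-0.02 -0.03 -0.03] w 1.001 g 0.0
 t45.7 pos [ 420.5 -329.4  349.5] F [-0.2  0.4 -0.1] M [-0.09 -0.04  0.  ] w 1.000 g 0.0
```

View pics/s7.png

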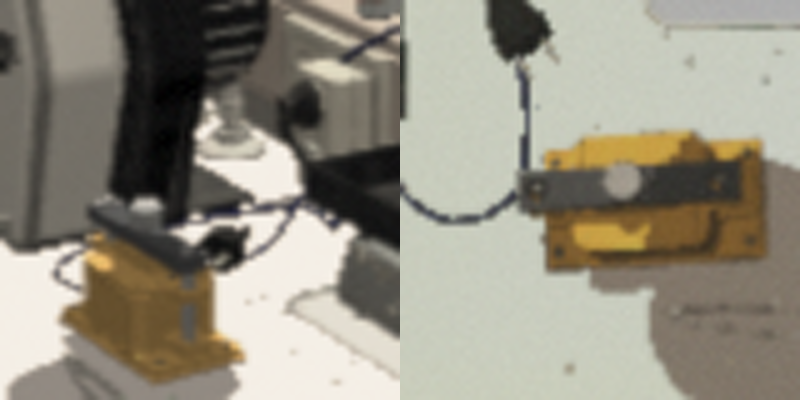

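The stack is complete: the bridge lies level on the rib at contact height 71 mm with both pillars through its holes, and the arm is clear. Handing in.

```bash
python3 -c "
from bench import bot
bot.dwell(.3);print(bot.sign_off())"
```

```text
the job is handed in; nothing more can be done
None
```

The blue-based cast, ring, lid and clamp bridge are stacked on the flask base, each touching down within about 0.2 mm of its expected height, and the job was handed in at about 46 s; sign-off returned no verdict.

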